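# Pack the suction lifters into the kit case

## Robot

A 7-joint arm with a two-finger parallel gripper is mounted at the origin on the work surface. World frame = base frame: x ahead of the robot, y to its left, z up, the work surface at z = 0. Lengths are in m, angles in rad, forces in N, time in s.
With the tool pointing down it reaches from about 0.425 to 0.875 m from the base axis. Payload 4.7 kg.
Tool frame: the origin (TCP) lies midway between the tips of the shut fingers; the grasp point (between the pads) lies 19 mm behind it; z points along the fingers, y is the line along which they close (so a half turn about z gives the same grasp; the last joint's range is limited). The gripper opens to 87 mm and grips with 3 to 60 N. Pads are 19 mm wide; open, the fingers measure 117 mm over their backs; the gripper's body (75 mm by 190 mm) begins 51 mm behind the grasp point.
Start: joints at [1.266, 0.321, -0.07, 1.45, 0.023, 1.371, -0.057], TCP at [0.204, -0.617, 0.223] pointing down, gripper open.
Joint ranges: [-2.86, 2.86], [-0.3, 2.09], [-1.38, 1.24], [0.06, 2.45], [-1.56, 4.7], [0.09, 2.05], [-2.69, 2.69]. Speed limits (rad/s): [2.57, 2.57, 3.14, 3.14, 3.14, 3.14, 3.14].

## Interface

Orientations are given as a unit quaternion [w, x, y, z].
In Python, from station import observe, capture, camera_params, close_job gives the robot as it stands.
- The arm moves only by the tool step_arm, never from a script. Its argument "deltas" is a list of rows, each a list of 2 entries, a list of its own where there are three numbers: the shift along the tool's x, y, z in m, then the turn about the tool's z in rad. In form: [[[x, y, z], twist], ...]. A call has 1 to 12 rows; each row shifts and turns the commanded pose from where the row before left it, along the tool's axes as they then stand; what a row does not reach is not made up. A row lasts 1/8 s, in which the tool goes at most 62.5 mm and 10.7 degrees, less where a joint would pass 70% of its speed; a pose out of reach is approached as far as the arm can. A call is refused whole if a number of a shift passes 0.0625 or a number of a turn 0.188, either way. A call with a gripper value outside its range is refused whole. "jaw" is the gripper command: -1 is fully open, 1 is shut, values between are in proportion, set as the call begins (left out, the last holds). The fingers move at their own pace and stop on an object; the grip force is fixed at half the most. Time passes only in rows, so rows that do not move let the fingers close. It gives the time, the measured TCP pose, the force, the opening and the grip force at its end, in the units of the state.
- observe(): the state, without advancing time (a new reading comes with each control period).
- capture(name): name is "side" or "top" or "wrist"; returns (picture, depth): 400x640x3 uint8, red, green, blue; 400x640 float32, m along the optical axis (not along the pixel's ray), 0 where there is no reading.
- camera_params(name): a dict with "mtx" (3x3 intrinsics, pixels), "k1" (the pictures are not rectified: a ray, as slopes to the right and down, at radius r is drawn at 1 + k1 r^2 times it, then the intrinsics apply), "R" (3x3) and "t" (3): a world point X has camera coordinates R X + t; the wrist camera has in their place "T_tool_cam" (4x4, takes a point from camera to tool coordinates, whose origin is the TCP and whose axes are the flange's). Camera axes: x right, y down, z forward; pixel columns grow to the right and rows downward; lengths in m; the calibration is good to about 2 mm. A picture is of the moment at which its call begins: read the wrist's pose just before it. camera_params takes no time and is no camera call.
- close_job(): hands the job in; it is judged then, once.
The state is a dict: "time_s": time; "joint_positions": joint angles; "joint_velocities": joint speeds; "effort": joint torques, N m; "tool_pos": TCP position; "tcp_rot": TCP orientation; "contact_force": force on the tool from outside, world axes, zero at the start; "moment": the same for the moment, N m; "opening": finger opening in m; "grasp_force": force on a finger pad.
Only numpy, scipy, OpenCV 4.12 (cv2) and the standard library are available. Lean on these libraries where they do the work, as an engineer would, in place of code of your own. Each camera call takes 0.05 s, during which the arm holds its last target. There are 200 camera calls.

## Task

Get the kit case ready for a call-out: take the battery pack that was left in it out and lay it in the black tray, lift every suction lifter off its hook on the rack and stand it upright on its cup inside the case. When all that is done shut the lid fully, and only then swing the clamp arm down flat over it. Leave the other things on the bench where they are.

Things in the scene. Friction and masses are not known exactly. Their poses are not given: they have to be found in the camera images.
- rack: Fixed hook rack, base 100 x 320 x 10 mm; origin under its centre on the table, front is -x. A beam along y (16 mm thick, centred at x 10 mm, top 165 mm up) carries hooks at y -120, -40, 40, 120 mm: level 8 mm steel bars along -x, axis 155 mm up, to x = -60 mm, where the tip turns up, its top 10 mm above the bar's upper side; the tip ends at x = -70 mm.
- case: Open-topped grey plastic kit case, fixed, outside 200 x 200 x 85 mm, walls and floor 5 mm. Origin under its centre on the table, +z up. Its lid is hinged on the +x rim (the side away from the rack); the clamp is on the +y side (towards the robot). Its x axis points about to world +y.
- lid (a joint): Lid of the case, 200 x 200 x 8 mm, angle in rad: 0 shut flush on the rim, about 1.57 upright, up to 2.0 leaning back. Stiff hinge: it stays where it is left, and takes about 2 N at the free edge to move. A round knob 35 mm tall stands on its outer face, 30 mm from the free edge, in the middle.
- lid_hinge (a point): Point on the lid's hinge axis (the axis runs along the case's y), middle of the case's +x rim, level with the lid's underside when shut. Shut, the lid runs from here 200 mm along the case's -x.
- clamp (a joint): Hold-down clamp arm on a bracket (40 x 24 x 85 mm) beside the case, angle in rad: 0 is down, flat over the shut lid; about 1.57 upright, up to 1.9 leaning outward. Stays where it is left, about 2 N at its end to move.
- clamp_hinge (a point): Hinge of the clamp arm, at the underside of the arm, 94.5 mm above the table at the case's (x 30, y 114) mm; axis along the case's x. Down, the arm (22 mm wide, 8 mm thick, 10 mm at the rubber end pad, reaching 80 mm from the hinge) points along the case's -y.
- clamp_tip (a point): Point at the free end of the clamp arm, 75 mm from its hinge, mid thickness.
- tray: Shallow black tray for used batteries, fixed, 110 x 160 (along its y) x 25 mm outside, walls and floor 4 mm; origin under its centre on the table.
- battery: Black battery pack with a paper sleeve, 90 (x) x 30 (y) x 24 mm (z), about 160 g; starts lying flat in the case. Origin at the centre of its underside.
- lifter0: Suction lifter 0 (None if absent; all alike), black, 68 mm tall, 90 g; origin at the centre of its underside, z up its axis. Rubber cup 60 mm across, 14 high; hub to z 22; stirrup handle z 22 to 68: 34 wide in y, 14 thick in x, bars 6, window 22 wide, z 28 to 62. Starts hanging, a hook's bar through the window along its x, about 45 mm in front of the rack's origin. Stands steadily on its cup.
- lifter1: Suction lifter 1 (None if absent; all alike), black, 68 mm tall, 90 g; origin at the centre of its underside, z up its axis. Rubber cup 60 mm across, 14 high; hub to z 22; stirrup handle z 22 to 68: 34 wide in y, 14 thick in x, bars 6, window 22 wide, z 28 to 62. Starts hanging, a hook's bar through the window along its x, about 45 mm in front of the rack's origin. Stands steadily on its cup.
- lifter2: Suction lifter 2 (None if absent; all alike), black, 68 mm tall, 90 g; origin at the centre of its underside, z up its axis. Rubber cup 60 mm across, 14 high; hub to z 22; stirrup handle z 22 to 68: 34 wide in y, 14 thick in x, bars 6, window 22 wide, z 28 to 62. Starts hanging, a hook's bar through the window along its x, about 45 mm in front of the rack's origin. Stands steadily on its cup.
- lifter3: Suction lifter 3 (None if absent; all alike), black, 68 mm tall, 90 g; origin at the centre of its underside, z up its axis. Rubber cup 60 mm across, 14 high; hub to z 22; stirrup handle z 22 to 68: 34 wide in y, 14 thick in x, bars 6, window 22 wide, z 28 to 62. Starts hanging, a hook's bar through the window along its x, about 45 mm in front of the rack's origin. Stands steadily on its cup.
- driver: Bystander (sizes in mm): screwdriver, 170 long, lying between the case and the tray. Leave alone. Origin at the centre of its underside (middle of its length).
- solvent: Bystander (sizes in mm): white plastic bottle, 56 across, 130 tall, standing beyond the case. Leave alone. Origin at the centre of its underside.
- jar: Bystander (sizes in mm): glass jar with steel cap, 56 across, 60 tall, standing beyond the case. Leave alone. Origin at the centre of its underside.
- mug: Bystander (sizes in mm): white mug, 80 across, 90 tall, standing left of the case, nearer the robot. Leave alone. Origin at the centre of its underside.
- meter: Bystander (sizes in mm): black handheld meter, 160 x 78 x 34, lying right of the tray. Leave alone. Origin at the centre of its underside.
- drive: Bystander (sizes in mm): flat metal drive, 100 x 70 x 9.5, lying on the right. Leave alone. Origin at the centre of its underside.
- tin: Bystander (sizes in mm): flat steel tin, 50 x 85 x 22, lying on the rack's base plate under the hanging lifters. Leave alone. Origin at the centre of its underside.
There are look-alikes about, which are no part of the job. Leave any blue look-alike of the lifter2 alone.

How it is judged:
On the way, in this order (a step that is already met when the one before it is completed fails the run):
1. the battery lies in the tray and every lifter stands in the case, the lid still open (x of lifter0 in the frame of case between -0.095 and 0.095 m and y of lifter0 in the frame of case between -0.095 and 0.095 m and z of lifter0 in the frame of case between -0.005 and 0.02 m and angle between each of lifter0, lifter1, lifter2, lifter3's own z axis and vertical below 0.3 rad and x of lifter1 in the frame of case between -0.095 and 0.095 m and y of lifter1 in the frame of case between -0.095 and 0.095 m and z of lifter1 in the frame of case between -0.005 and 0.02 m and x of lifter2 in the frame of case between -0.095 and 0.095 m and y of lifter2 in the frame of case between -0.095 and 0.095 m and z of lifter2 in the frame of case between -0.005 and 0.02 m and x of lifter3 in the frame of case between -0.095 and 0.095 m and y of lifter3 in the frame of case between -0.095 and 0.095 m and z of lifter3 in the frame of case between -0.005 and 0.02 m and x of battery in the frame of tray between -0.055 and 0.055 m and y of battery in the frame of tray between -0.08 and 0.08 m and z of battery in the frame of tray between -0.01 and 0.03 m and value of joint lid above 0.3 rad), for 0.2 s.
2. the lid is shut, the clamp not yet down (x of lifter0 in the frame of case between -0.095 and 0.095 m and y of lifter0 in the frame of case between -0.095 and 0.095 m and z of lifter0 in the frame of case between -0.005 and 0.02 m and angle between each of lifter0, lifter1, lifter2, lifter3's own z axis and vertical below 0.3 rad and x of lifter1 in the frame of case between -0.095 and 0.095 m and y of lifter1 in the frame of case between -0.095 and 0.095 m and z of lifter1 in the frame of case between -0.005 and 0.02 m and x of lifter2 in the frame of case between -0.095 and 0.095 m and y of lifter2 in the frame of case between -0.095 and 0.095 m and z of lifter2 in the frame of case between -0.005 and 0.02 m and x of lifter3 in the frame of case between -0.095 and 0.095 m and y of lifter3 in the frame of case between -0.095 and 0.095 m and z of lifter3 in the frame of case between -0.005 and 0.02 m and value of joint lid below 0.05 rad and value of joint clamp above 0.5 rad), for 0.2 s.
3. the clamp is down on the shut lid (value of joint lid below 0.05 rad and value of joint clamp below 0.12 rad), for 0.2 s.
At the end, for the whole second after the job is handed in: Every lifter that is there stands in the case (cup within 20 mm of the case's underside, tilt under 0.3 rad), the battery is in the tray (origin inside its outline, under 30 mm high), lid under 0.05 rad, clamp under 0.12 rad, all at rest (all of step 3 and x of lifter0 in the frame of case between -0.095 and 0.095 m and y of lifter0 in the frame of case between -0.095 and 0.095 m and z of lifter0 in the frame of case between -0.005 and 0.02 m and angle between each of lifter0, lifter1, lifter2, lifter3's own z axis and vertical below 0.3 rad and x of lifter1 in the frame of case between -0.095 and 0.095 m and y of lifter1 in the frame of case between -0.095 and 0.095 m and z of lifter1 in the frame of case between -0.005 and 0.02 m and x of lifter2 in the frame of case between -0.095 and 0.095 m and y of lifter2 in the frame of case between -0.095 and 0.095 m and z of lifter2 in the frame of case between -0.005 and 0.02 m and x of lifter3 in the frame of case between -0.095 and 0.095 m and y of lifter3 in the frame of case between -0.095 and 0.095 m and z of lifter3 in the frame of case between -0.005 and 0.02 m and x of battery in the frame of tray between -0.055 and 0.055 m and y of battery in the frame of tray between -0.08 and 0.08 m and z of battery in the frame of tray between -0.01 and 0.03 m and linear speed of each of lifter0, lifter1, lifter2, lifter3, battery below 0.02 m/s); the robot touches nothing.
It fails at once if a bystander was pushed more than 40 mm (distance of any of driver, solvent, jar, mug, meter, drive, tin from where it was at the start of the episode above 0.04 m).
It fails at once if the bottle, jar or mug was tipped over (angle between any of solvent, jar, mug's own z axis and vertical above 0.6 rad).
Of lifter0, lifter1, lifter2, lifter3 only 2 to 4 are there at a start; the rules pass over those that are not, and their reading is None.
At some moment in a run one of battery, lifter0, lifter1, lifter2, lifter3 may be knocked a few centimetres aside while the robot is not near it.
It also fails if it takes over 210 s, if anything falls off the work surface, if the arm or the gripper's body presses on something with over 40 N, if the wrist force passes 120 N, or if a joint passes its speed limit or range.

## Working session

There is one attempt and no reset: what is moved stays moved. The work goes in short steps, Python scripts to look and compute and a tool call to move; the robot and the scene stay as the last step left them, time stands still between calls to the robot, and variables do not carry over. Pictures are saved under pics/ and viewed, at most 15 in all, crops included, and the job is handed in when it is done.

Besides the shell and the picture viewer there is one more tool, called after ">>>" in YAML: its name, and indented under it one key for each argument. step_arm: Moves the arm, as the interface text tells. Its arguments: {"type":"object","properties":{"deltas":{"type":"array","items":{"type":"array"}},"jaw":{"type":"number"}},"required":["deltas"]}

```bash
mkdir -p pics; ls
cat > h.py <<'E'
import numpy as np, cv2
from station import observe, capture, camera_params, close_job
from scipy.spatial.transform import Rotation as Ro
def snap(n,f):
    s=observe(); im,d=capture(n); cv2.imwrite(f'pics/{f}.png',im[:,:,::-1]); np.savez(f'pics/{f}.npz',d=d,im=im,pos=s['tool_pos'],q=s['tcp_rot'])
    return im,d
def cloud(n,f):
    z=np.load(f'pics/{f}.npz'); d=z['d']; c=camera_params(n); K=np.array(c['mtx']); k1=c['k1']
    v,u=np.mgrid[0:400,0:640]; p=np.stack([u,v],-1).reshape(-1,1,2).astype(float)
    xy=cv2.undistortPoints(p,K,np.array([k1,0,0,0.])).reshape(400,640,2)
    P=np.dstack([xy*d[...,None],d])
    if n=='wrist':
        T=np.array(c['T_tool_cam']); q=z['q']; R=Ro.from_quat([q[1],q[2],q[3],q[0]]).as_matrix()
        P=P@T[:3,:3].T+T[:3,3]; P=P@R.T+z['pos']
    else: P=(P-np.array(c['t']))@np.array(c['R'])
    P[d<=0]=np.nan
    return P
E
python3 - <<'E'
from h import *
for n in('side','top'):
    snap(n,n+'0'); c=camera_params(n); print(n,np.round(c['mtx'],0).tolist(),c['k1'],np.round(-np.array(c['R']).T@np.array(c['t']),3))
s=observe(); print(s)
E
```

```text
pics
side [[510.0, 0.0, 319.0], [0.0, 510.0, 196.0], [0.0, 0.0, 1.0]] -0.15341972427654546 [0.333 0.932 0.896]
top [[408.0, 0.0, 316.0], [0.0, 408.0, 202.0], [0.0, 0.0, 1.0]] -0.1054247708738179 [ 0.492 -0.056  1.183]
{'time_s': 0.1, 'joint_positions': array([ 1.26613248,  0.32178383, -0.07008852,  1.45155739,  0.02262041,
        1.37080143, -0.05693006]), 'joint_velocities': array([-0.00120468, -0.00191932, -0.00049513, -0.00225441,  0.00075072,
       -0.00101925,  0.00118578]), 'effort': array([ 1.33586636e-04, -4.92572343e+01, -4.05482277e-01, -3.13397777e+01,
       -6.40545948e-02,  3.95551510e-02,  7.54830421e-05]), 'tool_pos': array([ 0.20349788, -0.6167977 ,  0.22154602]), 'tcp_rot': array([-8.59703928e-04,  9.87324740e-01,  1.58710681e-01, -1.94901551e-04]), 'contact_force': array([ 0.66823716,  0.57111831, -0.58147229]), 'moment': array([-0.02491721,  0.00655916, -0.02220113]), 'grasp_force': 0.0, 'opening': 0.08727249616822176}
```

View pics/side0.png

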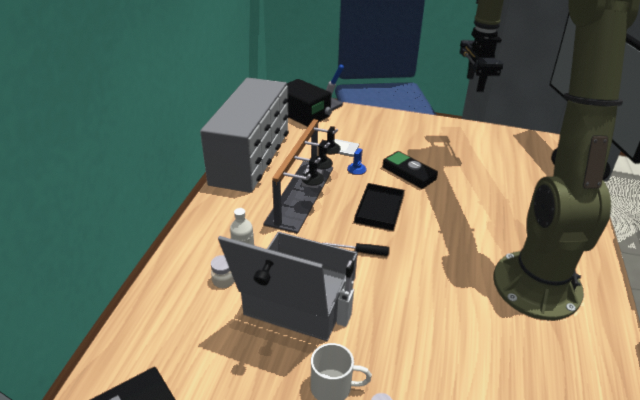

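View pics/top0.png

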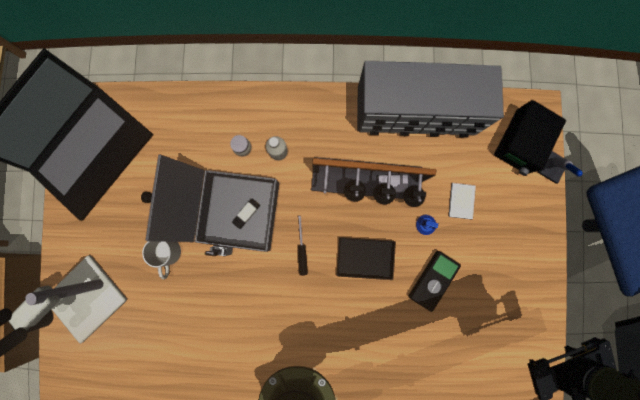

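The three black lifters hang on the rack at about (355,190), (385,195) and (415,196) in the top view. The blue look-alike stands on the table at (427,224), and the battery is in the case at (246,213). The tray is at (366,258) and the clamp at (216,251), which looks upright. The lid is open at (178,200). Next I'll check these in an enlarged crop.

Run:
```python
from h import *
im=cv2.imread('pics/top0.png')
c=cv2.resize(im[140:290,140:440],None,fx=2.6,fy=2.6,interpolation=cv2.INTER_CUBIC)
c=cv2.convertScaleAbs(c,alpha=1.6,beta=20)
cv2.imwrite('pics/crop0.png',c); print(c.shape)
```

```text
(390, 780, 3)
```

View pics/crop0.png

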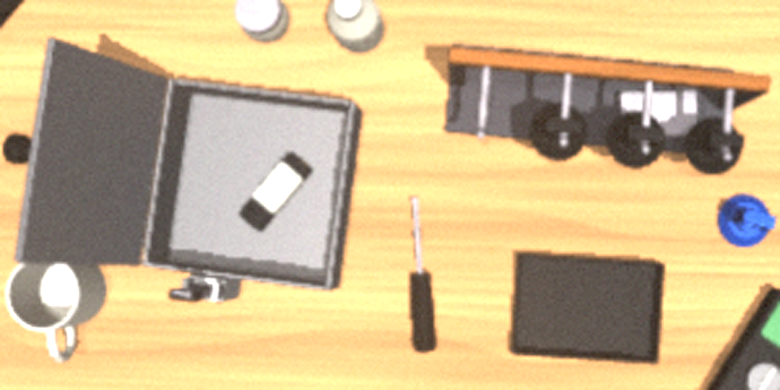

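```bash
cat >> h.py <<'E'
def px(n,uv,z):
    c=camera_params(n); K=np.array(c['mtx'])
    xy=cv2.undistortPoints(np.array(uv,float).reshape(-1,1,2),K,np.array([c['k1'],0,0,0.])).reshape(-1,2)
    R=np.array(c['R']); C=-R.T@np.array(c['t']); D=np.c_[xy,np.ones(len(xy))]@R
    return C+D*((np.asarray(z)-C[2])/D[:,2])[:,None]
E
python3 - <<'E'
from h import *
def cr(L,z): 
    return px('top',np.array(L)/2.6+[140,140],z)
S={'rim':([(168,78),(360,100),(335,288),(147,263)],.085),'tray':([(516,252),(664,262),(658,362),(511,353)],.025),
'batt':([(290,152),(313,168),(262,231),(238,212)],.029),'hooktips':([(482,134),(562,144),(640,152),(721,160)],.165),'beam':([(450,47),(770,76)],.165),
'clamp':([(205,288),(175,294)],.1),'lidfree':([(52,40),(18,263)],.28),'knob':([(17,149)],.26)}
for k,(L,z) in S.items():
    P=cr(L,z); print(k,np.round(P,4).tolist(),'len',np.round(np.linalg.norm(np.diff(P,axis=0),axis=1),3), 'ctr',np.round(P.mean(0),4))
P=cloud('top','top0')
for nm,(u,v) in {'lid free':(159,157),'lid f2':(148,240),'knob':(147,197),'batt':(246,213),'floor':(225,215),'tray':(366,258),'clamp':(212,251),'clamp2':(224,251),'l0':(356,195),'tin':(387,180)}.items():
    print(nm,np.round(np.nanmedian(P[v-1:v+2,u-1:u+2].reshape(-1,3),axis=0),3))
E
```

```text
rim [[0.6567, 0.264, 0.085], [0.6367, 0.0596, 0.085], [0.4407, 0.0802, 0.085], [0.4616, 0.2784, 0.085]] len [0.205 0.197 0.199] ctr [0.5489 0.1705 0.085 ]
tray [[0.4813, -0.1087, 0.025], [0.4734, -0.2705, 0.025], [0.3648, -0.2653, 0.025], [0.3718, -0.1053, 0.025]] len [0.162 0.109 0.16 ] ctr [ 0.4228 -0.1875  0.025 ]
batt [[0.5853, 0.1408, 0.029], [0.5682, 0.1149, 0.029], [0.4981, 0.1689, 0.029], [0.5183, 0.1961, 0.029]] len [0.031 0.088 0.034] ctr [0.5425 0.1552 0.029 ]
hooktips [[0.5954, -0.0676, 0.165], [0.5873, -0.1449, 0.165], [0.5811, -0.2204, 0.165], [0.5749, -0.2993, 0.165]] len [0.078 0.076 0.079] ctr [ 0.5847 -0.183   0.165 ]
beam [[0.6798, -0.0349, 0.165], [0.6581, -0.3477, 0.165]] len [0.313] ctr [ 0.6689 -0.1913  0.165 ]
clamp [[0.438, 0.2123, 0.1], [0.431, 0.2434, 0.1]] len [0.032] ctr [0.4345 0.2278 0.1   ]
lidfree [[0.6599, 0.3133, 0.28], [0.4638, 0.334, 0.28]] len [0.197] ctr [0.5618 0.3237 0.28  ]
knob [[0.5646, 0.3485, 0.26]] len [] ctr [0.5646 0.3485 0.26  ]
lid free [0.656 0.316 0.278]
lid f2 [0.466 0.333 0.277]
knob [0.566 0.352 0.253]
batt [0.543 0.155 0.029]
floor [0.537 0.221 0.003]
tray [ 0.422 -0.19   0.004]
clamp [0.439 0.219 0.146]
clamp2 [0.438 0.198 0.103]
l0 [ 0.591 -0.147  0.167]
tin [ 0.631 -0.226  0.154]
```

```bash
cat >> h.py <<'E'
def go(x,y,z,yaw=None):
    s=observe(); q=s['tcp_rot']; R=Ro.from_quat([q[1],q[2],q[3],q[0]]).as_matrix(); p=np.array(s['tool_pos'])
    yw=np.degrees(np.arctan2(R[1,0],R[0,0])); D=np.array([x,y,z])-p
    tw=0 if yaw is None else -np.radians((yaw-yw+180)%360-180)
    print('pos',p.round(4),'yaw',yw.round(1),'tilt',np.degrees(np.arccos(-R[2,2])).round(2),'| shift before twist',(R.T@D).round(4),'twist',round(tw,3),'shift after twist',(Ro.from_euler('z',-tw).as_matrix()@R.T@D).round(4))
E
python3 - <<'E'
from h import *
go(.47,-.25,.25); go(.5425,.1552,.25,141.5)
E
```

```text
pos [ 0.2035 -0.6168  0.2215] yaw 18.3 tilt 0.1 | shift before twist [ 0.368  -0.2648 -0.028 ] twist 0 shift after twist [ 0.368  -0.2648 -0.028 ]
pos [ 0.2035 -0.6168  0.2215] yaw 18.3 tilt 0.1 | shift before twist [ 0.5639 -0.6269 -0.0274] twist -2.151 shift after twist [ 0.2153  0.8152 -0.0274]
```

>>> step_arm:
  deltas:
    - [[0.031,-0.022,-0.0023],0]
    - [[0.031,-0.022,-0.0023],0]
    - [[0.031,-0.022,-0.0023],0]
    - [[0.031,-0.022,-0.0023],0]
    - [[0.031,-0.022,-0.0023],0]
    - [[0.031,-0.022,-0.0023],0]
    - [[0.031,-0.022,-0.0023],0]
    - [[0.031,-0.022,-0.0023],0]
    - [[0.031,-0.022,-0.0023],0]
    - [[0.031,-0.022,-0.0023],0]
    - [[0.031,-0.022,-0.0023],0]
    - [[0.031,-0.022,-0.0023],0]
  jaw: -0.2

```text
time_s: 1.6
tool_pos: [0.4746, -0.2488, 0.2498]
tcp_rot: [-0.0, 0.987, 0.159, -0.0]
contact_force: [0.8, -0.1, -0.3]
opening: 0.0523
grasp_force: 0.0
```

>>> step_arm:
  deltas:
    - [[0.016,-0.03,0],0]
    - [[0.016,-0.03,0],0]
    - [[0.016,-0.03,0],0]
    - [[0.016,-0.03,0],0]
    - [[0.016,-0.03,0],0]
    - [[0.016,-0.03,0],0]
    - [[0.016,-0.03,0],0]
    - [[0.016,-0.03,0],0]
    - [[0.016,-0.03,0],0]
    - [[0.016,-0.03,0],0]
    - [[0.016,-0.03,0],0]
    - [[0.016,-0.03,0],0]

```text
time_s: 3.1
tool_pos: [0.5436, 0.1529, 0.2497]
tcp_rot: [0.0, 0.987, 0.159, -0.0]
contact_force: [0.1, -0.5, 0.1]
opening: 0.0521
grasp_force: 0.0
```

>>> step_arm:
  deltas:
    - [[0,0,0],-0.18]
    - [[0,0,0],-0.18]
    - [[0,0,0],-0.18]
    - [[0,0,0],-0.18]
    - [[0,0,0],-0.18]
    - [[0,0,0],-0.18]
    - [[0,0,0],-0.18]
    - [[0,0,0],-0.18]
    - [[0,0,0],-0.18]
    - [[0,0,0],-0.18]
    - [[0,0,0],-0.18]
    - [[0,0,0],-0.18]

```text
time_s: 4.6
tool_pos: [0.5434, 0.1519, 0.2497]
tcp_rot: [-0.0, 0.323, 0.947, -0.0]
contact_force: [-0.8, 0.8, 0.5]
opening: 0.0524
grasp_force: 0.0
```

Run:
```python
from h import *
go(.5425,.1552,.018,141.5); print(observe()['opening'])
snap('wrist','w1')
```

```text
pos [0.5434 0.1519 0.2497] yaw 142.4 tilt 0.05 | shift before twist [0.0027 0.0023 0.2317] twist 0.015 shift after twist [0.0027 0.0022 0.2317]
0.05238386994744376
```

View pics/w1.png

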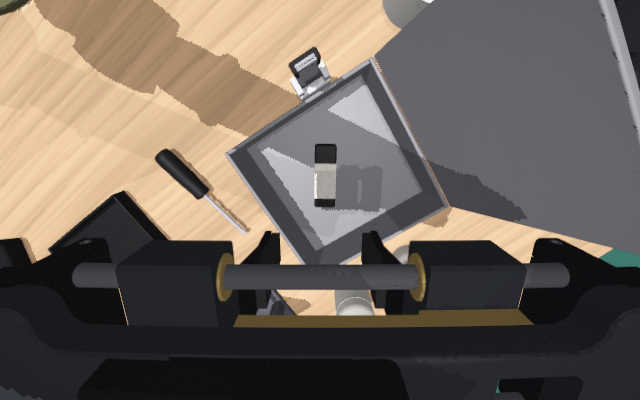

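The battery shows at about (315–336, 144–207), almost upright in the picture. The case's rim corners are at (228,153), (374,60) and (449,207), and the clamp arm stands up at (308,65).

```bash
cat >> h.py <<'E'
def pw(f,uv,z):
    s=np.load(f'pics/{f}.npz'); c=camera_params('wrist'); K=np.array(c['mtx'])
    xy=cv2.undistortPoints(np.array(uv,float).reshape(-1,1,2),K,np.array([c['k1'],0,0,0.])).reshape(-1,2)
    T=np.array(c['T_tool_cam']); q=s['q']; R=Ro.from_quat([q[1],q[2],q[3],q[0]]).as_matrix()
    C=R@T[:3,3]+s['pos']; D=np.c_[xy,np.ones(len(xy))]@T[:3,:3].T@R.T
    return C+D*((np.asarray(z)-C[2])/D[:,2])[:,None]
E
python3 - <<'E'
from h import *
P=pw('w1',[(315,144),(336,144),(336,207),(315,207)],.029); print(P.round(4),P.mean(0)); d=(P[0]+P[1]-P[2]-P[3])/2; print(np.linalg.norm(d),np.degrees(np.arctan2(d[1],d[0])))
print(pw('w1',[(228,153),(374,60),(449,207)],.085).round(4))
C=cloud('wrist','w1')
print(np.round(C[175,325],4),np.round(C[66,308],4))
x,y=P.mean(0)[:2]; go(x,y,.018)
E
```

```text
[[0.5007 0.1754 0.029 ]
 [0.5182 0.1981 0.029 ]
 [0.5902 0.1441 0.029 ]
 [0.5715 0.12   0.029 ]] [0.54513873 0.15938207 0.029     ]
0.08997487065977848 142.57354422972526
[[0.4432 0.0914 0.085 ]
 [0.4662 0.2849 0.085 ]
 [0.6609 0.2641 0.085 ]]
[0.5426 0.1604 0.0316] [0.4421 0.2178 0.1735]
pos [0.5434 0.1518 0.2496] yaw 142.7 tilt 0.06 | shift before twist [0.0031 0.0072 0.2316] twist 0 shift after twist [0.0031 0.0072 0.2316]
```

>>> step_arm:
  deltas:
    - [[0.003,0.006,0.03],0]
    - [[0,0,0.035],0]
    - [[0,0,0.035],0]
    - [[0,0,0.035],0]
    - [[0,0,0.035],0]
    - [[0,0,0.025],0]
    - [[0,0,0.018],0]
    - [[0,0,0.01],0]
    - [[0,0,0.008],0]
    - [[0,0,0],0]

```text
time_s: 5.9
tool_pos: [0.5451, 0.1586, 0.0191]
tcp_rot: [-0.0, 0.326, 0.946, -0.0]
contact_force: [-0.1, 0.2, 0.5]
opening: 0.0524
grasp_force: 0.0
```

>>> step_arm:
  deltas:
    - [[0,0,0],0]
    - [[0,0,0],0]
    - [[0,0,0],0]
    - [[0,0,0],0]
    - [[0,0,0],0]
    - [[0,0,0],0]
  jaw: 1

```text
time_s: 6.65
tool_pos: [0.5452, 0.1586, 0.0195]
tcp_rot: [0.0, 0.325, 0.946, -0.0]
contact_force: [-0.4, -0.6, 4.6]
opening: 0.0297
grasp_force: 30.0
```

>>> step_arm:
  deltas:
    - [[0,0,-0.01],0]
    - [[0,0,-0.02],0]
    - [[0,0,-0.04],0]
    - [[0,0,-0.04],0]
    - [[0,0,-0.04],0]
    - [[0,0,-0.03],0]
    - [[0,0,0],0.16]
    - [[0,0,0],0.16]
    - [[0,0,0],0.16]
    - [[0,0,0],0.16]
    - [[0,0,0],0.16]
    - [[0,0,0],0.17]

```text
time_s: 8.15
tool_pos: [0.5449, 0.1592, 0.2003]
tcp_rot: [0.0, 0.73, 0.683, 0.0]
contact_force: [0.2, 0.3, -1.1]
opening: 0.0295
grasp_force: 30.0
```

Run:
```python
from h import *
print(observe()['opening']);go(.4225,-.187,.02,87)
```

```text
0.029493160816891583
pos [0.5449 0.1592 0.2003] yaw 86.2 tilt 0.06 | shift before twist [-0.3536 -0.0992  0.1801] twist -0.014 shift after twist [-0.3522 -0.1043  0.1801]
```

>>> step_arm:
  deltas:
    - [[-0.0354,-0.01,0],0]
    - [[-0.0354,-0.01,0],0]
    - [[-0.0354,-0.01,0],0]
    - [[-0.0354,-0.01,0],0]
    - [[-0.0354,-0.01,0],0]
    - [[-0.0354,-0.01,0],0]
    - [[-0.0354,-0.01,0],0]
    - [[-0.0354,-0.01,0],0]
    - [[-0.0354,-0.01,0],0]
    - [[-0.0354,-0.01,0],0]
    - [[0,0,0.05],0]
    - [[0,0,0.05],0]

```text
time_s: 9.65
tool_pos: [0.4241, -0.1891, 0.0996]
tcp_rot: [0.002, 0.729, 0.685, 0.0]
contact_force: [0.0, 0.6, -1.8]
opening: 0.0296
grasp_force: 30.0
```

>>> step_arm:
  deltas:
    - [[0,0,0.04],0]
    - [[0,0,0.02],0]
    - [[0,0,0.01],0]
    - [[0,0,0.008],0]
    - [[0,0,0],0]

```text
time_s: 10.28
tool_pos: [0.4236, -0.1886, 0.0215]
tcp_rot: [0.0, 0.729, 0.685, 0.0]
contact_force: [0.5, -0.1, -0.3]
opening: 0.0296
grasp_force: 30.0
```

>>> step_arm:
  deltas:
    - [[0,0,0],0]
    - [[0,0,0],0]
    - [[0,0,0],0]
    - [[0,0,0],0]
    - [[0,0,-0.02],0]
    - [[0,0,-0.05],0]
    - [[0,0,-0.06],0]
    - [[0,0,-0.06],0]
  jaw: -0.2

```text
time_s: 11.28
tool_pos: [0.423, -0.1883, 0.213]
tcp_rot: [0.0, 0.729, 0.685, -0.0]
contact_force: [0.8, -1.0, 0.0]
opening: 0.0521
grasp_force: 0.0
```

Run:
```python
from h import *
go(.50,-.225,.30,-5)
```

```text
pos [ 0.423  -0.1883  0.213 ] yaw 86.5 tilt 0.02 | shift before twist [-0.0319  0.0791 -0.087 ] twist 1.596 shift after twist [ 0.0799  0.0299 -0.087 ]
```

>>> step_arm:
  deltas:
    - [[-0.01,0.026,-0.03],0]
    - [[-0.01,0.026,-0.03],0]
    - [[-0.01,0.026,-0.027],0]
    - [[0,0,0],0.177]
    - [[0,0,0],0.177]
    - [[0,0,0],0.177]
    - [[0,0,0],0.177]
    - [[0,0,0],0.177]
    - [[0,0,0],0.177]
    - [[0,0,0],0.177]
    - [[0,0,0],0.177]
    - [[0,0,0],0.177]

```text
time_s: 12.78
tool_pos: [0.4992, -0.2232, 0.298]
tcp_rot: [-0.0, 0.999, -0.045, -0.0]
contact_force: [0.4, 0.9, 0.6]
opening: 0.0521
grasp_force: 0.0
```

Run:
```python
from h import *
go(.50,-.225,.30,-5)
snap('wrist','w2')
```

```text
pos [ 0.4992 -0.2232  0.298 ] yaw -5.2 tilt 0.02 | shift before twist [ 0.001   0.0017 -0.002 ] twist -0.003 shift after twist [ 0.001   0.0017 -0.002 ]
```

View pics/w2.png

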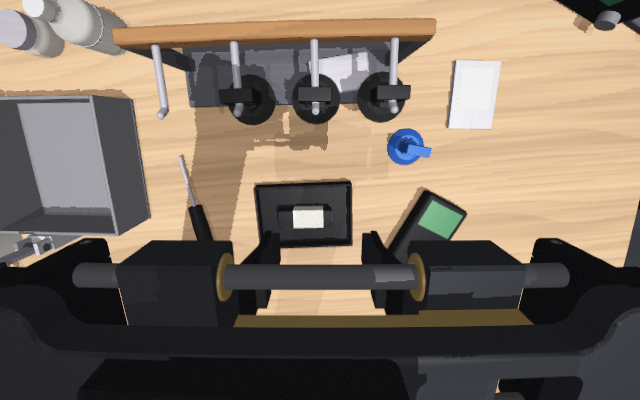

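The battery lies in the tray at (308,216). Three black lifter handles hang on the right-hand hooks at (239,96), (314,94) and (394,91), and the leftmost hook is empty with its tip at (162,114). The blue look-alike at (406,148) stands clear of them.

Run:
```python
from h import *
im=cv2.imread('pics/w2.png')
c=cv2.resize(im[15:130,110:440],None,fx=2.4,fy=2.4,interpolation=cv2.INTER_CUBIC); c=cv2.convertScaleAbs(c,alpha=2,beta=30); cv2.imwrite('pics/c2.png',c)
print('tips',pw('w2',[(162,114),(237,113),(316,112),(394,108)],.167).round(4))
print('handles',pw('w2',[(238,95),(314,94),(393,91)],.165).round(4))
print('beam',pw('w2',[(115,32),(436,22)],.165).round(4))
C=cloud('wrist','w2')
for v,u in[(95,232),(94,305),(91,385),(35,250)]: print(np.nanmedian(C[v-2:v+3,u-2:u+3].reshape(-1,3),axis=0).round(4))
```

```text
tips [[ 0.5984 -0.0678  0.167 ]
 [ 0.5915 -0.1454  0.167 ]
 [ 0.5849 -0.2256  0.167 ]
 [ 0.5818 -0.3048  0.167 ]]
handles [[ 0.6088 -0.1487  0.165 ]
 [ 0.6024 -0.2253  0.165 ]
 [ 0.5983 -0.3047  0.165 ]]
beam [[ 0.6794 -0.0376  0.165 ]
 [ 0.6575 -0.3477  0.165 ]]
[ 0.6092 -0.1433  0.1666]
[ 0.6031 -0.2163  0.1662]
[ 0.5988 -0.2965  0.1657]
[ 0.6616 -0.1693  0.1656]
```

View pics/c2.png

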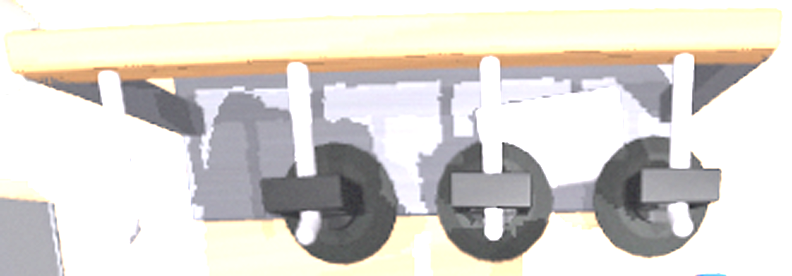

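Run:
```python
from h import *
go(.6025,-.2257,.135,-4)
```

```text
pos [ 0.4992 -0.2233  0.298 ] yaw -5.5 tilt 0.01 | shift before twist [ 0.1031 -0.0074  0.163 ] twist -0.025 shift after twist [ 0.1032 -0.0048  0.163 ]
```

>>> step_arm:
  deltas:
    - [[0.035,-0.002,0],-0.025]
    - [[0.035,-0.002,0],0]
    - [[0.033,-0.001,0.01],0]
    - [[0,0,0.03],0]
    - [[0,0,0.035],0]
    - [[0,0,0.035],0]
    - [[0,0,0.025],0]
    - [[0,0,0.018],0]
    - [[0,0,0.01],0]
    - [[0,0,0],0]

```text
time_s: 14.08
tool_pos: [0.6023, -0.2252, 0.1349]
tcp_rot: [-0.0, 1.0, -0.029, -0.0]
contact_force: [-0.1, 0.6, 0.6]
opening: 0.0522
grasp_force: 0.0
```

>>> step_arm:
  deltas:
    - [[0,0,0],0]
    - [[0,0,0],0]
    - [[0,0,0],0]
    - [[0,0,0],0]
    - [[0,0,0],0]
  jaw: 1

```text
time_s: 14.7
tool_pos: [0.6028, -0.2254, 0.1359]
tcp_rot: [0.0, 1.0, -0.03, 0.001]
contact_force: [-0.8, -0.7, 5.0]
opening: 0.0335
grasp_force: 30.0
```

>>> step_arm:
  deltas:
    - [[0,0,-0.006],0]
    - [[0,0,-0.007],0]
    - [[0,0,-0.006],0]
    - [[-0.008,0,0],0]
    - [[-0.015,0,0],0]
    - [[-0.02,0,0],0]
    - [[-0.025,0,0],0]
    - [[-0.03,0,0],0]
    - [[0,0,-0.03],0]
    - [[0,0,-0.03],0]
    - [[0,0,-0.03],0]
    - [[0,0,0],0]

```text
time_s: 16.2
tool_pos: [0.5049, -0.2198, 0.2464]
tcp_rot: [0.001, 1.0, -0.03, 0.002]
contact_force: [0.5, -0.4, -1.8]
opening: 0.0338
grasp_force: 30.0
```

Run:
```python
from h import *
print(observe()['opening']); go(.5976,.2192,.24,83.8)
```

```text
0.033825998517502114
pos [ 0.5049 -0.2198  0.2464] yaw -3.4 tilt 0.26 | shift before twist [ 0.0663 -0.4438  0.0056] twist -1.522 shift after twist [0.4465 0.0447 0.0056]
```

>>> step_arm:
  deltas:
    - [[0,0,0],-0.169]
    - [[0,0,0],-0.169]
    - [[0,0,0],-0.169]
    - [[0,0,0],-0.169]
    - [[0,0,0],-0.169]
    - [[0,0,0],-0.169]
    - [[0,0,0],-0.169]
    - [[0,0,0],-0.169]
    - [[0,0,0],-0.17]

```text
time_s: 17.32
tool_pos: [0.5031, -0.2192, 0.2423]
tcp_rot: [-0.001, 0.742, 0.67, -0.001]
contact_force: [1.5, 0.2, -1.0]
opening: 0.034
grasp_force: 30.0
```

>>> step_arm:
  deltas:
    - [[0.037,0.0037,0],0]
    - [[0.037,0.0037,0],0]
    - [[0.037,0.0037,0],0]
    - [[0.037,0.0037,0],0]
    - [[0.037,0.0037,0],0]
    - [[0.037,0.0037,0],0]
    - [[0.037,0.0037,0],0]
    - [[0.037,0.0037,0],0]
    - [[0.037,0.0037,0],0]
    - [[0.037,0.0037,0],0]
    - [[0.037,0.0037,0],0]
    - [[0.037,0.0037,0],0]

```text
time_s: 18.82
tool_pos: [0.5957, 0.2175, 0.2422]
tcp_rot: [-0.0, 0.744, 0.668, -0.001]
contact_force: [0.3, -0.6, -0.6]
opening: 0.0337
grasp_force: 30.0
```

Run:
```python
from h import *
print(observe()['opening']); go(.5976,.2192,.046,83.8)
snap('wrist','w3'); snap('top','t3')
a=cv2.imread('pics/w3.png'); b=cv2.imread('pics/t3.png')[130:290,130:330]; b=cv2.convertScaleAbs(cv2.resize(b,None,fx=1.5,fy=1.5),alpha=1.5,beta=20)
a=cv2.resize(a,None,fx=.75,fy=.75); o=np.zeros((300,780,3),np.uint8); o[:,:480]=a; o[:240,480:]=b; cv2.imwrite('pics/m3.png',o)
```

```text
0.03365274036087426
pos [0.5957 0.2175 0.2422] yaw 83.8 tilt 0.16 | shift before twist [0.0022 0.0021 0.1962] twist 0.0 shift after twist [0.0022 0.0021 0.1962]
```

View pics/m3.png

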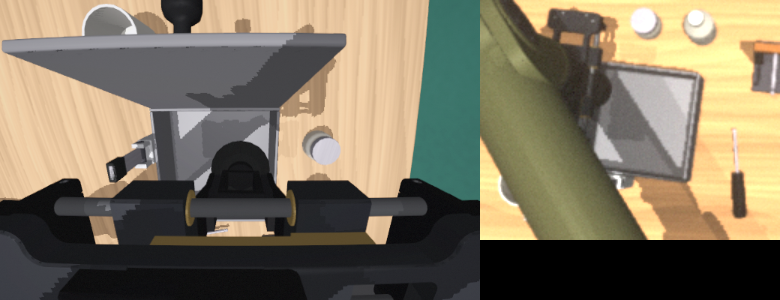

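The case is empty below and the lifter hangs straight in the gripper, its cup at (238,165). The lid ahead is at (175,75). I'll check how far the camera reaches before going down.

Run:
```python
from h import *
print(np.round(camera_params('wrist')['T_tool_cam'],3))
C=cloud('wrist','w3')
for v,u in[(60,230),(60,300),(110,230),(140,240),(147,210),(147,370),(147,290),(220,320)]: print(v,u,np.nanmedian(C[v-1:v+2,u-1:u+2].reshape(-1,3),axis=0).round(3))
```

```text
[[-0.001 -0.96  -0.281  0.078]
 [ 1.    -0.001 -0.    -0.001]
 [-0.    -0.281  0.96  -0.163]
 [ 0.     0.     0.     1.   ]]
60 230 [0.569 0.324 0.28 ]
60 300 [0.598 0.32  0.28 ]
110 230 [0.544 0.309 0.213]
140 240 [0.517 0.285 0.108]
147 210 [0.475 0.281 0.086]
147 370 [0.656 0.261 0.086]
147 290 [0.565 0.27  0.086]
220 320 [0.596 0.231 0.227]
```

Run:
```python
from h import *
go(.577,.1862,.046,83.8)
```

```text
pos [0.5942 0.2224 0.2422] yaw 84.2 tilt 0.24 | shift before twist [-0.0382 -0.0127  0.1962] twist 0.008 shift after twist [-0.0383 -0.0125  0.1962]
```

>>> step_arm:
  deltas:
    - [[-0.013,-0.004,0],0]
    - [[-0.013,-0.004,0],0]
    - [[-0.012,-0.004,0],0]
    - [[0,0,0.03],0]
    - [[0,0,0.04],0]
    - [[0,0,0.04],0]
    - [[0,0,0.03],0]
    - [[0,0,0.02],0]
    - [[0,0,0.015],0]
    - [[0,0,0.01],0]
    - [[0,0,0],0]

```text
time_s: 20.3
tool_pos: [0.5804, 0.1806, 0.0589]
tcp_rot: [-0.0, 0.744, 0.668, -0.0]
contact_force: [0.4, -0.3, 1.0]
opening: 0.0337
grasp_force: 30.0
```

>>> step_arm:
  deltas:
    - [[0,0,0.006],0]
    - [[0,0,0.004],0]
    - [[0,0,0.003],0]
    - [[0,0,0],0]

```text
time_s: 20.8
tool_pos: [0.5803, 0.1807, 0.0459]
tcp_rot: [-0.0, 0.744, 0.668, -0.0]
contact_force: [0.2, -0.2, -0.6]
opening: 0.0337
grasp_force: 30.0
```

>>> step_arm:
  deltas:
    - [[0,0,0.002],0]
    - [[0,0,0],0]

```text
time_s: 21.05
tool_pos: [0.5806, 0.1808, 0.0442]
tcp_rot: [0.0, 0.744, 0.668, 0.0]
contact_force: [1.4, 0.1, -0.3]
opening: 0.0337
grasp_force: 30.0
```

>>> step_arm:
  deltas:
    - [[0,0,0],0]
    - [[0,0,0],0]
    - [[0,0,0],0]
    - [[0,0,0],0]
    - [[0,0,-0.02],0]
    - [[0,0,-0.05],0]
    - [[0,0,-0.06],0]
    - [[0,0,-0.06],0]
    - [[0,0,-0.04],0]
  jaw: -0.2

```text
time_s: 22.18
tool_pos: [0.581, 0.1817, 0.2792]
tcp_rot: [0.001, 0.744, 0.668, 0.002]
contact_force: [0.1, -0.4, -0.7]
opening: 0.052
grasp_force: 0.0
```

Run:
```python
from h import *
go(.51,-.305,.28,-4)
snap('wrist','w4')
C=cloud('wrist','w4'); m=(C[...,0]>.46)&(C[...,0]<.64)&(C[...,1]>.1)&(C[...,1]<.26)&(C[...,2]>.06)&(C[...,2]<.08); print('handle top',m.sum(),C[m].mean(0),C[m].std(0))
```

```text
pos [0.581  0.1817 0.2792] yaw 83.9 tilt 0.29 | shift before twist [-0.4915 -0.0184 -0.0017] twist 1.533 shift after twist [-0.0369  0.4904 -0.0017]
handle top 408 [0.55486586 0.19247554 0.07278103] [0.05621663 0.03686748 0.00398128]
```

View pics/w4.png

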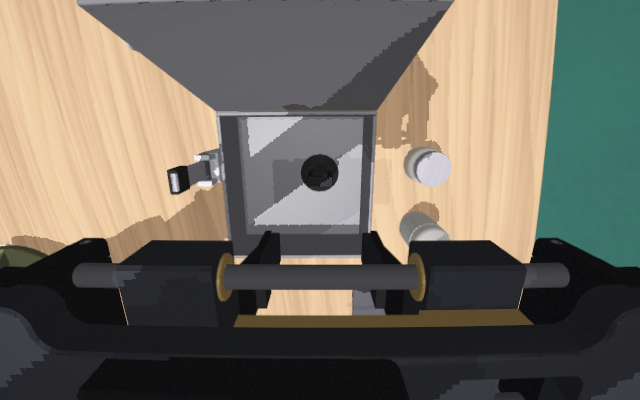

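The first lifter stands on its cup at (320,172), clear of the case walls. Next is the right-hand lifter.

>>> step_arm:
  deltas:
    - [[-0.041,-0.0015,0],0]
    - [[-0.041,-0.0015,0],0]
    - [[-0.041,-0.0015,0],0]
    - [[-0.041,-0.0015,0],0]
    - [[-0.041,-0.0015,0],0]
    - [[-0.041,-0.0015,0],0]
    - [[-0.041,-0.0015,0],0]
    - [[-0.041,-0.0015,0],0]
    - [[-0.041,-0.0015,0],0]
    - [[-0.041,-0.0015,0],0]
    - [[-0.041,-0.0015,0],0]
    - [[-0.041,-0.0015,0],0]

```text
time_s: 23.72
tool_pos: [0.5096, -0.3074, 0.2755]
tcp_rot: [0.001, 0.744, 0.668, 0.0]
contact_force: [0.3, -0.3, 0.5]
opening: 0.0522
grasp_force: 0.0
```

>>> step_arm:
  deltas:
    - [[0,0,0],0.17]
    - [[0,0,0],0.17]
    - [[0,0,0],0.17]
    - [[0,0,0],0.17]
    - [[0,0,0],0.17]
    - [[0,0,0],0.17]
    - [[0,0,0],0.17]
    - [[0,0,0],0.17]
    - [[0,0,0],0.17]
    - [[0,0,0],0]

```text
time_s: 24.98
tool_pos: [0.5099, -0.3061, 0.2752]
tcp_rot: [0.0, 0.999, -0.032, 0.001]
contact_force: [-0.4, 0.1, 0.1]
opening: 0.0522
grasp_force: 0.0
```

Run:
```python
from h import *
snap('wrist','w5')
C=cloud('wrist','w5')
for cx,cy in((.598,-.3047),(.6088,-.149)):
    m=(abs(C[...,0]-cx)<.04)&(abs(C[...,1]-cy)<.038)&(C[...,2]>.157)&(C[...,2]<.175)
    dark=np.load('pics/w5.npz')['im'].max(-1)<70
    m&=dark; print(m.sum(),np.median(C[m],0).round(4),np.percentile(C[m],[5,95],axis=0).round(4).tolist())
go(.598,-.3047,.135,-4)
```

```text
217 [ 0.5991 -0.2945  0.166 ] [[0.5899, -0.3195, 0.1648], [0.6046, -0.2884, 0.1673]]
571 [ 0.6087 -0.1496  0.1658] [[0.6024, -0.1632, 0.1605], [0.6149, -0.1323, 0.1672]]
pos [ 0.5098 -0.3062  0.2751] yaw -3.6 tilt 0.06 | shift before twist [ 0.0878 -0.0071  0.1401] twist 0.006 shift after twist [ 0.0877 -0.0077  0.1401]
```

>>> step_arm:
  deltas:
    - [[0.03,-0.003,0],0]
    - [[0.03,-0.002,0],0]
    - [[0.028,-0.002,0.01],0]
    - [[0,0,0.03],0]
    - [[0,0,0.035],0]
    - [[0,0,0.03],0]
    - [[0,0,0.02],0]
    - [[0,0,0.01],0]
    - [[0,0,0.005],0]
    - [[0,0,0],0]

```text
time_s: 26.28
tool_pos: [0.5983, -0.3056, 0.1348]
tcp_rot: [0.0, 0.999, -0.033, 0.0]
contact_force: [-0.2, -0.1, 1.7]
opening: 0.052
grasp_force: 0.0
```

>>> step_arm:
  deltas:
    - [[0,0,0],0]
    - [[0,0,0],0]
    - [[0,0,0],0]
    - [[0,0,0],0]
    - [[0,0,0],0]
  jaw: 1

```text
time_s: 26.9
tool_pos: [0.5981, -0.3056, 0.1346]
tcp_rot: [0.0, 0.999, -0.034, 0.0]
contact_force: [0.5, -0.7, 2.3]
opening: 0.0337
grasp_force: 29.9
```

>>> step_arm:
  deltas:
    - [[0,0,-0.006],0]
    - [[0,0,-0.007],0]
    - [[0,0,-0.006],0]
    - [[-0.008,0,0],0]
    - [[-0.015,0,0],0]
    - [[-0.02,0,0],0]
    - [[-0.025,0,0],0]
    - [[-0.03,0,0],0]
    - [[0,0,-0.03],0]
    - [[0,0,-0.03],0]
    - [[0,0,-0.03],0]
    - [[0,0,0],0]

```text
time_s: 28.4
tool_pos: [0.501, -0.2994, 0.2457]
tcp_rot: [0.001, 0.999, -0.034, 0.002]
contact_force: [0.2, 0.5, -1.1]
opening: 0.0339
grasp_force: 29.9
```

>>> step_arm:
  deltas:
    - [[0,0,0],-0.169]
    - [[0,0,0],-0.169]
    - [[0,0,0],-0.169]
    - [[0,0,0],-0.169]
    - [[0,0,0],-0.169]
    - [[0,0,0],-0.169]
    - [[0,0,0],-0.169]
    - [[0,0,0],-0.169]
    - [[0,0,0],-0.17]
    - [[0,0,0],0]

```text
time_s: 29.65
tool_pos: [0.4991, -0.2985, 0.2415]
tcp_rot: [-0.001, 0.748, 0.664, -0.0]
contact_force: [0.2, -1.1, -0.9]
opening: 0.0338
grasp_force: 29.9
```

Run:
```python
from h import *
c=np.array([.5505,.174]);X=np.array([.108,.994]);Y=np.array([-.994,.108])
for k in((-58,-42),(-58,42)): print((c+X*k[0]/1e3+Y*k[1]/1e3).round(4))
a=c+X*-.058+Y*-.042; print(observe()['opening']); go(*a,.06,83.8)
```

```text
[0.586  0.1118]
[0.5025 0.1209]
0.03379122173485313
pos [ 0.4991 -0.2985  0.2415] yaw 83.2 tilt 0.14 | shift before twist [0.4175 0.0384 0.1818] twist -0.01 shift after twist [0.4171 0.0424 0.1818]
```

>>> step_arm:
  deltas:
    - [[0.038,0.0035,0],0]
    - [[0.038,0.0035,0],0]
    - [[0.038,0.0035,0],0]
    - [[0.038,0.0035,0],0]
    - [[0.038,0.0035,0],0]
    - [[0.038,0.0035,0],0]
    - [[0.038,0.0035,0],0]
    - [[0.038,0.0035,0],0]
    - [[0.038,0.0035,0],0]
    - [[0.038,0.0035,0],0]
    - [[0.037,0.0035,0],0]
    - [[0,0,0],-0.01]

```text
time_s: 31.15
tool_pos: [0.5855, 0.1154, 0.2424]
tcp_rot: [-0.001, 0.742, 0.67, 0.0]
contact_force: [0.2, 0.5, -0.4]
opening: 0.034
grasp_force: 29.9
```

Run:
```python
from h import *
print(observe()['opening']); go(.586,.1118,.06,83.8)
```

```text
0.033955939870057024
pos [0.5855 0.1154 0.2424] yaw 84.1 tilt 0.15 | shift before twist [-0.0039  0.0011  0.1824] twist 0.006 shift after twist [-0.0039  0.0011  0.1824]
```

>>> step_arm:
  deltas:
    - [[-0.004,0.001,0.03],0]
    - [[0,0,0.04],0]
    - [[0,0,0.04],0]
    - [[0,0,0.03],0]
    - [[0,0,0.02],0]
    - [[0,0,0.015],0]
    - [[0,0,0.01],0]
    - [[0,0,0.007],0]
    - [[0,0,0.004],0]
    - [[0,0,0.001],0]
    - [[0,0,0],0]

```text
time_s: 32.52
tool_pos: [0.5882, 0.1126, 0.0474]
tcp_rot: [-0.002, 0.744, 0.669, 0.004]
contact_force: [0.9, 10.2, 1.3]
opening: 0.0335
grasp_force: 30.0
```

>>> step_arm:
  deltas:
    - [[0.004,0,-0.002],0]
    - [[0.004,0,0],0]
    - [[0,0,0],0]

```text
time_s: 32.9
tool_pos: [0.5876, 0.1136, 0.0476]
tcp_rot: [0.0, 0.744, 0.668, -0.001]
contact_force: [-0.5, 1.0, -0.9]
opening: 0.0335
grasp_force: 30.0
```

>>> step_arm:
  deltas:
    - [[0.004,0,0],0]
    - [[0.002,0,0.003],0]
    - [[0,0,0.001],0]
    - [[0,0,0],0]

```text
time_s: 33.4
tool_pos: [0.589, 0.1193, 0.0464]
tcp_rot: [0.001, 0.744, 0.668, -0.001]
contact_force: [-5.9, -3.3, 15.3]
opening: 0.0335
grasp_force: 30.0
```

>>> step_arm:
  deltas:
    - [[0,0,-0.001],0]
    - [[0,0,0],0]

```text
time_s: 33.65
tool_pos: [0.5889, 0.1193, 0.0466]
tcp_rot: [0.001, 0.744, 0.668, -0.001]
contact_force: [-3.4, -3.5, 9.7]
opening: 0.0336
grasp_force: 30.0
```

>>> step_arm:
  deltas:
    - [[0,0,0],0]
    - [[0,0,0],0]
    - [[0,0,0],0]
    - [[0,0,0],0]
    - [[0,0,-0.02],0]
    - [[0,0,-0.05],0]
    - [[0,0,-0.06],0]
    - [[0,0,-0.06],0]
    - [[-0.02,0,-0.04],0]
    - [[-0.02,0,0],0]
    - [[0,0,0],0]
  jaw: -0.2

```text
time_s: 35.02
tool_pos: [0.5848, 0.0793, 0.2766]
tcp_rot: [0.001, 0.745, 0.668, 0.0]
contact_force: [-0.3, -0.7, -0.4]
opening: 0.0524
grasp_force: 0.0
```

Run:
```python
from h import *
snap('wrist','w6')
```

```text
(no output)
```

View pics/w6.png

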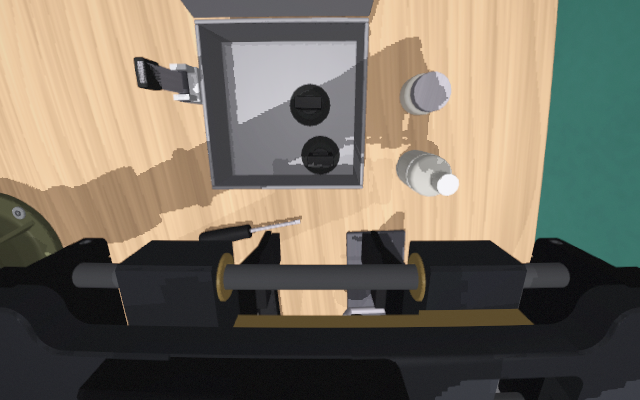

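Both lifters stand in the case, at (310,104) and (320,155). The free floor for the third is around (255,150).

Run:
```python
from h import *
R=pw('w6',[(195,19),(368,20),(364,188),(212,188)],.085); print('rim',R.round(4).tolist(),R.mean(0))
print('cups',pw('w6',[(310,104),(320,155)],.019).round(4))
C=cloud('wrist','w6')
for v,u in((103,308),(154,321)): print('handle',np.nanmedian(C[v-2:v+3,u-2:u+3].reshape(-1,3),axis=0).round(4))
print('target',pw('w6',[(252,150)],.019).round(4))
go(.519,-.152,.28,-4)
```

```text
rim [[0.4632, 0.2855, 0.085], [0.659, 0.2617, 0.085], [0.6408, 0.0661, 0.085], [0.4411, 0.0883, 0.085]] [0.55103113 0.17539184 0.085     ]
cups [[0.5808 0.182  0.019 ]
 [0.5871 0.1077 0.019 ]]
handle [0.58   0.1802 0.0743]
handle [0.5889 0.1122 0.0344]
target [[0.4861 0.1266 0.019 ]]
pos [0.5844 0.0808 0.2759] yaw 83.9 tilt 0.05 | shift before twist [-0.2384 -0.0401 -0.0041] twist 1.533 shift after twist [-0.049   0.2368 -0.0041]
```

Run:
```python
from h import *
C=cloud('wrist','w6'); dark=np.load('pics/w6.npz')['im'].max(-1)<75
for cx,cy in((.5808,.182),(.587,.109)):
    m=dark&(abs(C[...,0]-cx)<.034)&(abs(C[...,1]-cy)<.034)
    for a,b in((.01,.03),(.06,.08)):
        k=m&(C[...,2]>a)&(C[...,2]<b); print(a,k.sum(),C[k].mean(0).round(4),(np.percentile(C[k],95,axis=0)-np.percentile(C[k],5,axis=0)).round(4))
im=cv2.imread('pics/w6.png'); c=cv2.convertScaleAbs(cv2.resize(im[75:195,260:370],None,fx=5,fy=5,interpolation=cv2.INTER_CUBIC),alpha=2.5,beta=10); cv2.imwrite('pics/c6.png',c)
```

```text
0.01 915 [0.5811 0.18   0.0173] [0.0491 0.0482 0.0132]
0.06 328 [0.58   0.1814 0.074 ] [0.0301 0.0144 0.0029]
0.01 848 [0.586  0.1073 0.0173] [0.0496 0.054  0.0166]
0.06 356 [0.5839 0.0994 0.0731] [0.0396 0.0368 0.0125]
```

View pics/c6.png

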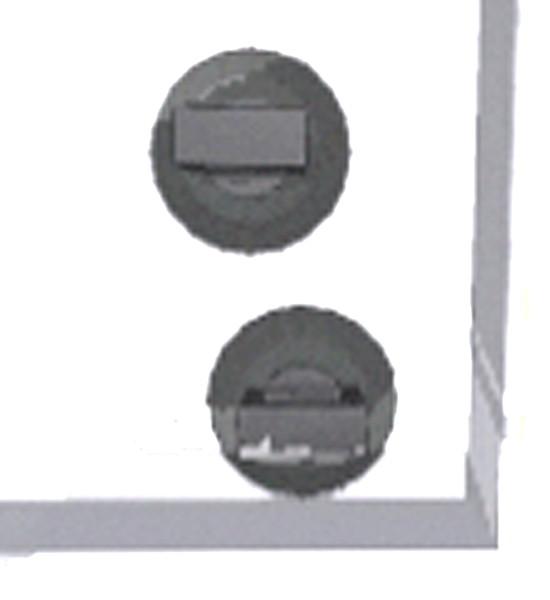

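The second lifter stands upright with its cup close to the rack-side wall. Next is the last lifter.

>>> step_arm:
  deltas:
    - [[-0.0298,-0.005,0],0]
    - [[-0.0298,-0.005,0],0]
    - [[-0.0298,-0.005,0],0]
    - [[-0.0298,-0.005,0],0]
    - [[-0.0298,-0.005,0],0]
    - [[-0.0298,-0.005,0],0]
    - [[-0.0298,-0.005,0],0]
    - [[-0.0298,-0.005,0],0]
    - [[0,0,0],0.17]
    - [[0,0,0],0.17]
    - [[0,0,0],0.17]
    - [[0,0,0],0.17]

```text
time_s: 36.58
tool_pos: [0.5196, -0.15, 0.2747]
tcp_rot: [-0.001, 0.925, 0.381, -0.0]
contact_force: [-0.8, -0.3, 0.4]
opening: 0.0526
grasp_force: 0.0
```

>>> step_arm:
  deltas:
    - [[0,0,0],0.17]
    - [[0,0,0],0.17]
    - [[0,0,0],0.17]
    - [[0,0,0],0.17]
    - [[0,0,0],0.173]
    - [[0,0,0],0]
    - [[0,0,0],0]

```text
time_s: 37.45
tool_pos: [0.5195, -0.1509, 0.2749]
tcp_rot: [-0.0, 0.999, -0.032, -0.0]
contact_force: [0.1, 0.3, 0.5]
opening: 0.0521
grasp_force: 0.0
```

Run:
```python
from h import *
snap('wrist','w7')
C=cloud('wrist','w7'); dark=np.load('pics/w7.npz')['im'].max(-1)<70
m=dark&(abs(C[...,0]-.6088)<.03)&(abs(C[...,1]+.149)<.05)&(C[...,2]>.16)&(C[...,2]<.175)
print(m.sum(),np.median(C[m],0).round(4),np.percentile(C[m],[5,95],axis=0).round(4).tolist())
go(.6088,-.149,.135,-4)
```

```text
125 [ 0.6109 -0.1371  0.1659] [[0.6014, -0.1629, 0.1644], [0.6157, -0.1295, 0.1671]]
pos [ 0.5195 -0.1512  0.275 ] yaw -3.7 tilt 0.03 | shift before twist [ 0.089  -0.0079  0.1399] twist 0.005 shift after twist [ 0.089  -0.0084  0.1399]
```

>>> step_arm:
  deltas:
    - [[0.03,-0.004,0],0]
    - [[0.03,-0.003,0],0]
    - [[0.029,-0.002,0.01],0]
    - [[0,0,0.03],0]
    - [[0,0,0.035],0]
    - [[0,0,0.03],0]
    - [[0,0,0.02],0]
    - [[0,0,0.01],0]
    - [[0,0,0.005],0]
    - [[0,0,0],0]

```text
time_s: 38.75
tool_pos: [0.6093, -0.149, 0.1357]
tcp_rot: [0.0, 0.999, -0.034, 0.0]
contact_force: [-0.2, 0.0, 0.7]
opening: 0.052
grasp_force: 0.0
```

>>> step_arm:
  deltas:
    - [[0,0,0],0]
    - [[0,0,0],0]
    - [[0,0,0],0]
    - [[0,0,0],0]
    - [[0,0,0],0]
  jaw: 1

```text
time_s: 39.38
tool_pos: [0.6091, -0.1489, 0.1356]
tcp_rot: [0.0, 0.999, -0.034, 0.0]
contact_force: [0.4, 0.6, 3.4]
opening: 0.0334
grasp_force: 30.0
```

>>> step_arm:
  deltas:
    - [[0,0,-0.006],0]
    - [[0,0,-0.007],0]
    - [[0,0,-0.006],0]
    - [[-0.008,0,0],0]
    - [[-0.015,0,0],0]
    - [[-0.02,0,0],0]
    - [[-0.025,0,0],0]
    - [[-0.03,0,0],0]
    - [[0,0,-0.03],0]
    - [[0,0,-0.03],0]
    - [[0,0,-0.03],0]
    - [[0,0,0],0]

```text
time_s: 40.88
tool_pos: [0.512, -0.1424, 0.2464]
tcp_rot: [0.001, 0.999, -0.034, 0.002]
contact_force: [1.2, 0.5, -0.8]
opening: 0.0341
grasp_force: 30.0
```

>>> step_arm:
  deltas:
    - [[0,0,0],-0.169]
    - [[0,0,0],-0.169]
    - [[0,0,0],-0.169]
    - [[0,0,0],-0.169]
    - [[0,0,0],-0.169]
    - [[0,0,0],-0.169]
    - [[0,0,0],-0.169]
    - [[0,0,0],-0.169]
    - [[0,0,0],-0.17]
    - [[0,0,0],0]

```text
time_s: 42.12
tool_pos: [0.5101, -0.1421, 0.2427]
tcp_rot: [-0.001, 0.748, 0.664, -0.001]
contact_force: [0.6, 0.3, -1.0]
opening: 0.0339
grasp_force: 30.0
```

Run:
```python
from h import *
print(observe()['opening']); go(.501,.1317,.045,83.8)
```

```text
0.033867107983618853
pos [ 0.5101 -0.1421  0.2427] yaw 83.2 tilt 0.12 | shift before twist [ 0.2707 -0.0411  0.1979] twist -0.011 shift after twist [ 0.2712 -0.0382  0.1979]
```

>>> step_arm:
  deltas:
    - [[0.034,-0.0051,0],0]
    - [[0.034,-0.0051,0],0]
    - [[0.034,-0.0051,0],0]
    - [[0.034,-0.0051,0],0]
    - [[0.034,-0.0051,0],0]
    - [[0.034,-0.0051,0],0]
    - [[0.034,-0.0051,0],0]
    - [[0.033,-0.0051,0],0]
    - [[0,0,0],0]
    - [[0,0,0],0]

```text
time_s: 43.38
tool_pos: [0.502, 0.1307, 0.2435]
tcp_rot: [0.0, 0.748, 0.664, -0.001]
contact_force: [-0.3, 0.3, -0.9]
opening: 0.0335
grasp_force: 30.0
```

Run:
```python
from h import *
print(observe()['opening']); go(.501,.1317,.045,83.8)
```

```text
0.0334974968995005
pos [0.502  0.1307 0.2435] yaw 83.2 tilt 0.07 | shift before twist [ 0.001  -0.0009  0.1985] twist -0.011 shift after twist [ 0.001  -0.0009  0.1985]
```

>>> step_arm:
  deltas:
    - [[0,0,0.03],0]
    - [[0,0,0.04],0]
    - [[0,0,0.04],0]
    - [[0,0,0.03],0]
    - [[0,0,0.02],0]
    - [[0,0,0.015],0]
    - [[0,0,0.01],0]
    - [[0,0,0.007],0]
    - [[0,0,0.004],0]
    - [[0,0,0.002],0]
    - [[0,0,0],0]

```text
time_s: 44.75
tool_pos: [0.5023, 0.1317, 0.0463]
tcp_rot: [0.0, 0.747, 0.665, 0.0]
contact_force: [-0.5, 0.8, -0.6]
opening: 0.0335
grasp_force: 30.0
```

>>> step_arm:
  deltas:
    - [[0,0,0.002],0]
    - [[0,0,0],0]

```text
time_s: 45.0
tool_pos: [0.5022, 0.1316, 0.0441]
tcp_rot: [0.0, 0.747, 0.665, -0.0]
contact_force: [0.9, 0.3, -0.6]
opening: 0.034
grasp_force: 30.0
```

>>> step_arm:
  deltas:
    - [[0,0,0],0]
    - [[0,0,0],0]
    - [[0,0,0],0]
    - [[0,0,0],0]
    - [[0,0,-0.02],0]
    - [[0,0,-0.05],0]
    - [[0,0,-0.06],0]
    - [[0,0,-0.06],0]
    - [[-0.02,0,-0.04],0]
    - [[-0.03,-0.02,-0.04],0]
    - [[-0.03,-0.02,0],0]
    - [[0,0,0],0]
  jaw: -0.2

```text
time_s: 46.5
tool_pos: [0.4525, 0.0552, 0.3158]
tcp_rot: [0.002, 0.749, 0.663, -0.0]
contact_force: [0.7, -1.1, -0.3]
opening: 0.0521
grasp_force: 0.0
```

Run:
```python
from h import *
snap('wrist','w8')
C=cloud('wrist','w8'); dark=np.load('pics/w8.npz')['im'].max(-1)<75
for cx,cy in((.5808,.182),(.587,.109),(.502,.132)):
    m=dark&(abs(C[...,0]-cx)<.034)&(abs(C[...,1]-cy)<.034)
    for a,b in((.01,.03),(.066,.08)):
        k=m&(C[...,2]>a)&(C[...,2]<b); print(a,k.sum(),C[k].mean(0).round(4))
go(.62,.365,.34,83.8)
```

```text
0.01 738 [0.5738 0.1793 0.0172]
0.066 307 [0.5783 0.1808 0.0737]
0.01 774 [0.5817 0.1069 0.0175]
0.066 273 [0.5849 0.1042 0.0734]
0.01 767 [0.4991 0.1322 0.0175]
0.066 265 [0.5019 0.1313 0.0741]
pos [0.453  0.0566 0.3153] yaw 83.2 tilt 0.18 | shift before twist [ 0.3259  0.1294 -0.0249] twist -0.01 shift after twist [ 0.3245  0.1328 -0.0249]
```

View pics/w8.png

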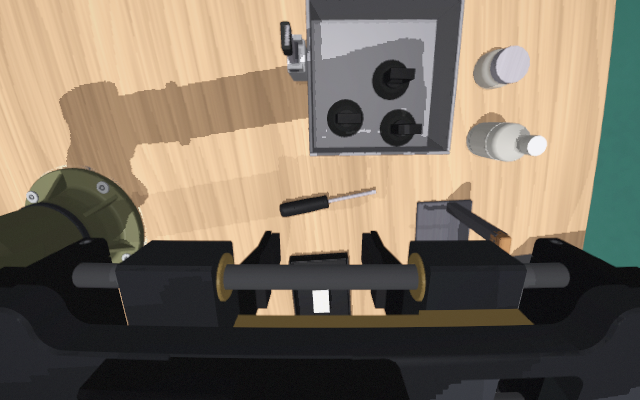

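All three lifters stand in the case, at (390,78), (345,117) and (398,127), and the battery is in the tray at (320,298). The clamp is upright at (287,38). Next I'll go over the lid with the fingers shut.

>>> step_arm:
  deltas:
    - [[0,0,-0.03],-0.01]
    - [[0.033,0.0132,0],0]
    - [[0.033,0.0132,0],0]
    - [[0.033,0.0132,0],0]
    - [[0.033,0.0132,0],0]
    - [[0.033,0.0132,0],0]
    - [[0.033,0.0132,0],0]
    - [[0.033,0.0132,0],0]
    - [[0.033,0.0132,0],0]
    - [[0.033,0.0132,0],0]
    - [[0.033,0.0132,0],0]
    - [[0,0,0],0]
  jaw: 1

```text
time_s: 48.05
tool_pos: [0.6182, 0.3755, 0.3419]
tcp_rot: [-0.003, 0.742, 0.67, -0.001]
contact_force: [-0.3, -0.2, -1.0]
opening: 0.0006
grasp_force: 0.0
```

```bash
cat >> h.py <<'E'
def cpos():
    p=np.array(observe()['tool_pos']); d=p[:2]-[.551,.1765]; print('case x,y,z',(d@[.108,.994]).round(4),(d@[-.994,.108]).round(4),p[2].round(4),observe()['opening'])
E
python3 - <<'E'
from h import *
go(.62,.37,.235,83.8); cpos()
E
```

```text
pos [0.6182 0.3755 0.3419] yaw 84.2 tilt 0.32 | shift before twist [-0.0055  0.0029  0.1069] twist 0.007 shift after twist [-0.0055  0.0029  0.1069]
case x,y,z 0.205 -0.0453 0.3419 0.0005626969240175396
```

>>> step_arm:
  deltas:
    - [[0,-0.004,0.03],0]
    - [[0,0,0.03],0]
    - [[0,0,0.03],0]
    - [[0,0,0.017],0]
    - [[-0.015,0,0],0]
    - [[-0.015,0,0],0]
    - [[-0.01,0,0],0]
    - [[-0.01,0,0],0]
    - [[-0.01,0,0],0]
    - [[-0.01,0,0],0]
    - [[-0.01,0,0],0]
    - [[0,0,0],0]

```text
time_s: 49.55
tool_pos: [0.6073, 0.2897, 0.2366]
tcp_rot: [0.001, 0.745, 0.668, -0.001]
contact_force: [-0.0, -1.0, 0.2]
opening: 0.0006
grasp_force: 0.0
```

Run:
```python
from h import *
cpos(); snap('side','s9')
im=cv2.imread('pics/s9.png'); cv2.imwrite('pics/c9.png',cv2.resize(im[150:370,170:430],None,fx=2,fy=2))
```

```text
case x,y,z 0.1186 -0.0437 0.2366 0.0005984607303874027
```

View pics/c9.png

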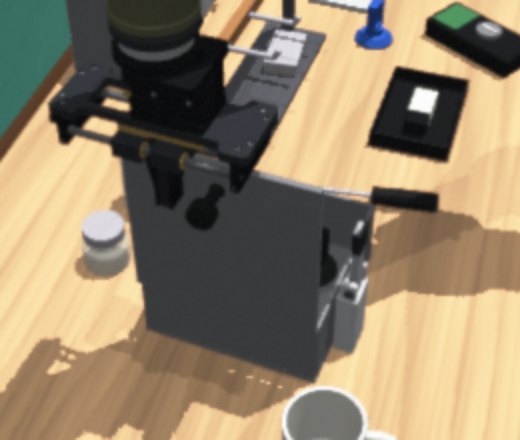

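The shut fingers are behind the lid at (165,190), which is now about vertical. I'll carry on along the arc.

>>> step_arm:
  deltas:
    - [[-0.012,0,0.001],0]
    - [[-0.012,0,0.002],0]
    - [[-0.012,0,0.003],0]
    - [[-0.012,0,0.004],0]
    - [[-0.012,0,0.005],0]
    - [[-0.012,0,0.006],0]
    - [[-0.012,0,0.007],0]
    - [[-0.012,0,0.008],0]
    - [[-0.01,0,0.01],0]
    - [[-0.01,0,0.01],0]
    - [[-0.01,0,0.012],0]
    - [[0,0,0],0]

```text
time_s: 51.1
tool_pos: [0.5929, 0.1646, 0.1673]
tcp_rot: [-0.0, 0.744, 0.668, -0.002]
contact_force: [-0.2, -1.1, 0.2]
opening: 0.0006
grasp_force: 0.0
```

Run:
```python
from h import *
cpos()
```

```text
case x,y,z -0.0073 -0.0429 0.1673 0.0005594490321890628
```

>>> step_arm:
  deltas:
    - [[-0.008,0,0.012],0]
    - [[-0.006,0,0.012],0]
    - [[-0.006,0,0.012],0]
    - [[-0.005,0,0.012],0]
    - [[-0.004,0,0.01],0]
    - [[-0.003,0,0.006],0]
    - [[0,0,0.004],0]
    - [[0,0,0.003],0]
    - [[0,0,0],0]

```text
time_s: 52.22
tool_pos: [0.5902, 0.1347, 0.098]
tcp_rot: [-0.0, 0.744, 0.668, -0.0]
contact_force: [-0.2, -0.0, -0.0]
opening: 0.0005
grasp_force: 0.0
```

Run:
```python
from h import *
cpos(); snap('side','s10'); C=cloud('side','s10')
im=cv2.imread('pics/s10.png'); cv2.imwrite('pics/c10.png',cv2.resize(im[150:370,170:430],None,fx=2,fy=2))
```

```text
case x,y,z -0.0373 -0.0435 0.098 0.0005354915597707821
```

View pics/c10.png

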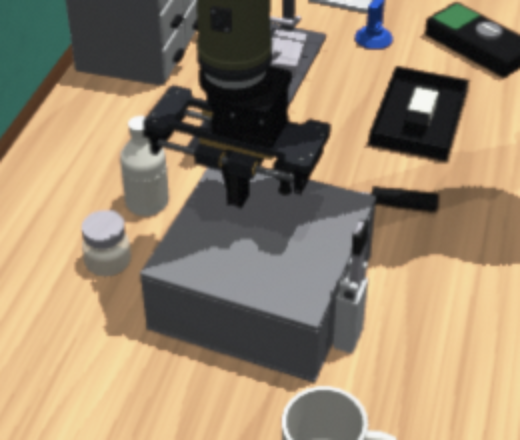

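The lid lies down on the case and the clamp is still upright. I'll press it home.

>>> step_arm:
  deltas:
    - [[0,0,0.002],0]
    - [[0,0,0.002],0]
    - [[0,0,0.001],0]
    - [[0,0,0],0]
    - [[0,0,0],0]

```text
time_s: 52.9
tool_pos: [0.5904, 0.1348, 0.094]
tcp_rot: [0.0, 0.744, 0.668, 0.0]
contact_force: [-1.7, -0.8, 5.5]
opening: 0.0002
grasp_force: 2.8
```

>>> step_arm:
  deltas:
    - [[0,0,0.0015],0]
    - [[0,0,0.001],0]
    - [[0,0,0],0]
    - [[0,0,0],0]

```text
time_s: 53.4
tool_pos: [0.5905, 0.1348, 0.0938]
tcp_rot: [0.001, 0.744, 0.668, -0.0]
contact_force: [-7.7, -2.9, 19.5]
opening: 0.0004
grasp_force: 9.6
```

>>> step_arm:
  deltas:
    - [[0,0,-0.01],0]
    - [[0,0,-0.04],0]
    - [[0,0,-0.05],0]
    - [[0,0,-0.05],0]
    - [[0,0,-0.02],0]
    - [[0,0,0],0]

```text
time_s: 54.15
tool_pos: [0.5907, 0.135, 0.2614]
tcp_rot: [0.001, 0.744, 0.668, 0.001]
contact_force: [0.5, 0.8, -0.4]
opening: 0.0008
grasp_force: 0.0
```

Run:
```python
from h import *
go(.388,.2245,.145,83.8); snap('top','t11'); P=cloud('top','t11'); 
def at(x,y):
    m=(abs(P[...,0]-x)<.008)&(abs(P[...,1]-y)<.008); print((x,y),m.sum(),np.round(np.percentile(P[m][:,2],[10,50,90]),4) if m.any() else '')
for q in((.57,.2),(.55,.1),(.64,.08),(.48,.1),(.64,.24),(.4415,.218)): at(*q)
```

```text
pos [0.5907 0.135  0.2614] yaw 83.9 tilt 0.11 | shift before twist [ 0.0673 -0.2113  0.116 ] twist 0.001 shift after twist [ 0.0671 -0.2114  0.116 ]
(0.57, 0.2) 0 
(0.55, 0.1) 237 [0.1299 0.6724 0.6753]
(0.64, 0.08) 16 [0.0889 0.0927 0.0938]
(0.48, 0.1) 162 [0.0931 0.6729 0.6779]
(0.64, 0.24) 0 
(0.4415, 0.218) 0
```

>>> step_arm:
  deltas:
    - [[0.0095,-0.03,0],0]
    - [[0.0095,-0.03,0],0]
    - [[0.0095,-0.03,0],0]
    - [[0.0095,-0.03,0],0]
    - [[0.0095,-0.03,0],0]
    - [[0.0095,-0.03,0],0]
    - [[0.0095,-0.031,0],0]
    - [[0,0,0],0]
    - [[0,0,0],0]

```text
time_s: 55.32
tool_pos: [0.3876, 0.2222, 0.2597]
tcp_rot: [-0.0, 0.744, 0.668, -0.001]
contact_force: [1.0, -0.2, -0.1]
opening: 0.0003
grasp_force: 0.0
```

Run:
```python
from h import *
cpos(); snap('side','s12'); snap('top','t12')
a=cv2.imread('pics/s12.png')[140:360,200:460]; b=cv2.imread('pics/t12.png')[150:290,130:310]
a=cv2.resize(a,(520,440)); b=cv2.resize(b,(270,210)); o=np.zeros((440,790,3),np.uint8); o[:,:520]=a;o[:210,520:]=b; cv2.imwrite('pics/m12.png',cv2.convertScaleAbs(o,alpha=1.3,beta=10))
P=cloud('side','s12'); m=(abs(P[...,0]-.4415)<.05)&(abs(P[...,1]-.218)<.03)&(P[...,2]>.1)&(P[...,2]<.2); print(m.sum(),P[m].max(0),P[m].min(0),np.median(P[m&(P[...,2]>.15)],0))
```

```text
case x,y,z 0.0277 0.1674 0.2597 0.0003159968494288812
244 [0.45016262 0.23894232 0.17675389] [0.42904368 0.20016588 0.10010205] [0.43549855 0.22520244 0.16948865]
```

View pics/m12.png

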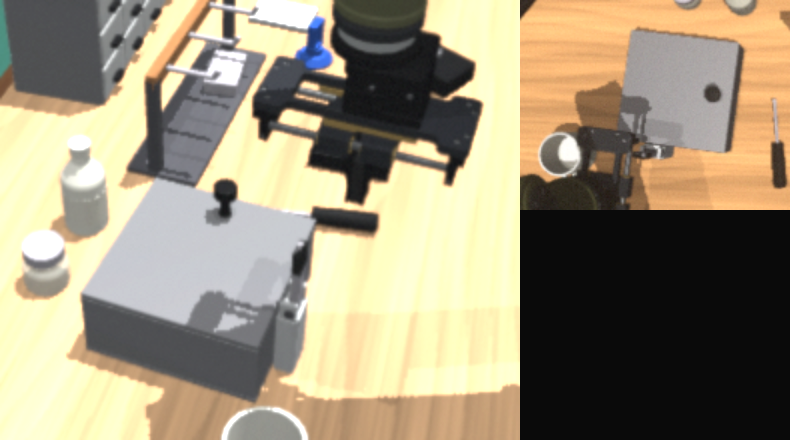

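The lid is shut flush with its knob at (225,195), and the clamp arm stands upright at (300,255). I'll push it over from the robot's side.

>>> step_arm:
  deltas:
    - [[0,0,0.04],0]
    - [[0,0,0.04],0]
    - [[0.002,0,0.035],0]
    - [[0,0.01,0],0]
    - [[0,0.01,0],0]
    - [[0,0.01,0],0]
    - [[0,0.01,0],0]
    - [[0,0.01,0],0]
    - [[0,0.01,0],0]
    - [[0,0.008,0.002],0]
    - [[0,0.008,0.003],0]
    - [[0,0,0],0]

```text
time_s: 56.92
tool_pos: [0.4644, 0.2171, 0.1406]
tcp_rot: [0.0, 0.744, 0.668, 0.001]
contact_force: [0.5, 0.6, 0.6]
opening: 0.0002
grasp_force: 0.0
```

Run:
```python
from h import *
cpos()
```

```text
case x,y,z 0.031 0.0904 0.1406 0.0002287603153555802
```

>>> step_arm:
  deltas:
    - [[0,0.008,0.005],0]
    - [[0,0.008,0.006],0]
    - [[0,0.007,0.007],0]
    - [[0,0.006,0.008],0]
    - [[0,0.004,0.006],0]
    - [[0,0.002,0.004],0]
    - [[0,0,0],0]
    - [[0,0,0],0]

```text
time_s: 57.92
tool_pos: [0.4983, 0.2134, 0.1048]
tcp_rot: [0.0, 0.744, 0.668, 0.0]
contact_force: [-0.3, 0.2, 0.5]
opening: 0.0008
grasp_force: 0.0
```

>>> step_arm:
  deltas:
    - [[0,0,0.002],0]
    - [[0,0,0.002],0]
    - [[0,0,0],0]
    - [[0,0,0],0]

```text
time_s: 58.42
tool_pos: [0.4986, 0.2135, 0.1026]
tcp_rot: [0.001, 0.744, 0.668, 0.0]
contact_force: [-3.2, -2.2, 14.2]
opening: 0.0006
grasp_force: 7.0
```

Firm contact at 0.1026, where the arm's top should be. I'll back off and look.

>>> step_arm:
  deltas:
    - [[0,0,-0.01],0]
    - [[0,0,-0.04],0]
    - [[0,0,-0.05],0]
    - [[0,0,-0.05],0]
    - [[-0.04,-0.02,-0.02],0]
    - [[-0.05,-0.03,0],0]
    - [[-0.05,-0.03,0],0]
    - [[-0.05,-0.02,0],0]
    - [[0,0,0],0]
    - [[0,0,0],0]

```text
time_s: 59.68
tool_pos: [0.3926, 0.0589, 0.2732]
tcp_rot: [0.0, 0.742, 0.67, -0.005]
contact_force: [-0.4, 0.6, -0.6]
opening: 0.0008
grasp_force: 0.0
```

Run:
```python
from h import *
snap('side','s13'); snap('top','t13')
a=cv2.imread('pics/s13.png')[140:360,200:460]; b=cv2.imread('pics/t13.png')[150:290,130:430]
a=cv2.resize(a,(449,380)); b=cv2.resize(b,(345,161)); o=np.zeros((380,795,3),np.uint8); o[:,:449]=a;o[:161,450:]=b; cv2.imwrite('pics/m13.png',cv2.convertScaleAbs(o,alpha=1.3,beta=10))
P=cloud('top','t13')
def at(x,y):
    m=(abs(P[...,0]-x)<.006)&(abs(P[...,1]-y)<.006); print((x,y),m.sum(),np.round(np.percentile(P[m][:,2],[10,50,90]),4) if m.any() else '')
for q in((.48,.214),(.5,.212),(.51,.211),(.55,.1),(.64,.08),(.48,.12)): at(*q)
print(observe()['tool_pos'],observe()['time_s'])
```

```text
(0.48, 0.214) 22 [0.0988 0.101  0.1042]
(0.5, 0.212) 19 [0.1024 0.1043 0.1067]
(0.51, 0.211) 21 [0.1016 0.1039 0.1062]
(0.55, 0.1) 30 [0.0917 0.1319 0.1363]
(0.64, 0.08) 8 [0.0903 0.0916 0.0933]
(0.48, 0.12) 0 
[0.39277091 0.05888323 0.27317574] 59.775
```

View pics/m13.png

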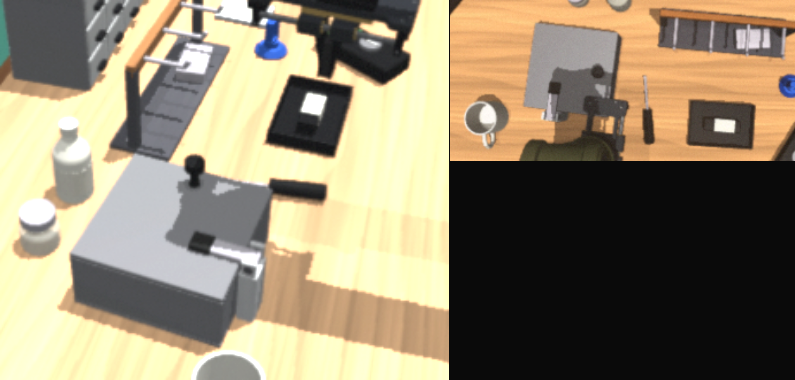

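The clamp lies flat over the shut lid at (225,250), the battery is in the tray at (313,108), the rack is empty and the bystanders are in place.

```bash
python3 -c "
from h import *
print(close_job())"
```

```text
the job is handed in; nothing more can be done
None
```

The job is handed in, with no verdict returned: the battery is in the tray, all three lifters stood upright in the case at the last look before closing, and the lid is shut with the clamp flat over it.

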